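# Fit the rotor on the microcentrifuge spindle and hold it home

### The job

Fit the rotor to the open microcentrifuge: lift it by its knurled collar, lower it over the drive spindle in the bowl, and turn it until the keyway hidden under its hub drops over the spindle's cross pin. Then push it down fully home against the sprung lift ring, firmly but without ramming it, and finish there, still holding it pushed down so that the spindle lock can close. Keep the rotor upright all the while, and leave the other things on the bench as they are.

Things in the scene. Friction and masses are not known exactly. Their poses are not given: they have to be found in the camera images.
- rotor: Loose 12-place aluminium rotor, 0.47 to 0.63 kg, standing on the bench: a dish 116 mm across, rim 39 mm up, knurled collar in the middle. Origin: centre of the hub's flat underside; z: its axis, up. Blind bore from below 26.4 mm wide, 54 mm deep. Keyway: a slot 10 mm wide, 13 mm deep right across the hub's underside along the rotor's x, unseen from above; fits either way round.
- collar (a point): Where to grip the rotor: the middle of its knurled steel collar, on the axis 68 mm above the rotor's underside. The collar is round, 36 mm across, free from the rim's level (39 mm) to its flat top 84 mm above the underside, and fixed to the rotor. Axes as the rotor's.
- centrifuge: White microcentrifuge, fixed, 235 mm wide (its x), 250 mm deep, deck 130 mm high; round bowl 156 mm across, its floor 75 mm above the bench, open at the top. The lid stands open on its +y side, leaning back: its face is 115 mm from the spindle at the deck, its top 0.34 m above the bench. Origin: on the bench under the spindle; sloping panel in front at -y.
- spindle_tip (a point): Top of the upright steel drive spindle, on its axis, 54 mm above the bowl's floor. The spindle is 24 mm thick and tapers over its top 12 mm to 10 mm. It is braked and gives way only to about 0.4 N m.
- cross_pin (a point): Point on the spindle's axis, 37 mm below its tip, level with the top of the 6 mm cross pin, which stands out to 20 mm from the axis on both sides. This frame does not turn with the pin: which way the pin points differs each time. A rotor not keyed rests on the pin with its underside here. The keyway drops within about 5 degrees of the pin, so after at most half a turn.
- home (a point): Point on the axis 48 mm below the spindle's tip (11 mm below the pin's top): the centre of the rotor's underside when fully home. A flat sprung lift ring round the spindle meets the underside 4.5 mm above home and carries the rotor's weight there; at home, its stop, it pushes up with 12 N in all, so 6 to 8 N of push holds it down. Let go, the rotor rises those 4.5 mm.
- rotor_lid: Bystander: the rotor's aluminium lid, a flat disc 110 mm across and 29 mm high with a small knob, lying on the bench; origin at the centre of its underside.
- tube_rack: Bystander: blue rack with small tubes, 70 x 200 x 50 mm; origin at the centre of its underside.
- reagent_bottle: Bystander: glass reagent bottle with a blue cap, 70 mm across, 150 mm high; origin at the centre of its underside.
- timer: Bystander: small white bench timer, 50 x 45 x 16 mm, between the rotor and the centrifuge; origin at the centre of its underside.
- waste_tub: Bystander: yellow plastic waste tub, open, 90 mm across, 100 mm high; origin at the centre of its underside.

How it is judged:
On the way, in this order (a step that is already met when the one before it is completed fails the run):
1. the rotor is lifted off the bench, higher than 0.1 m (height (world z) of rotor above 0.1 m), for 0.1 s.
2. the rotor has dropped over the cross pin: on the spindle's axis, its underside less than 7 mm above home (horizontal distance between rotor and home below 0.004 m and z of rotor in the frame of home below 0.007 m), for 0.2 s.
At the end, for the whole second after the job is handed in: The rotor is keyed on the spindle, its underside within 3 mm of the axis and less than 1.8 mm above home, level within 0.06 rad and at rest, held by the fingers (over 3 N) and pressing on the machine with over 8 N (more than its own weight), through the last second (horizontal distance between rotor and home below 0.003 m and z of rotor in the frame of home below 0.0018 m and angle between rotor's own z axis and vertical below 0.06 rad and contact force between the fingers and rotor above 3 N and contact force between rotor and centrifuge above 8 N and linear speed of rotor below 0.02 m/s); the arm keeps its last pose, push and grip.
It fails at once if the rotor is tipped by more than 0.5 rad (angle between rotor's own z axis and vertical above 0.5 rad).
It fails at once if the rotor is rammed on the machine with more than 90 N (contact force between rotor and centrifuge above 90 N).
It fails at once if another thing on the bench is shifted by more than 3 cm (distance of any of rotor_lid, tube_rack, reagent_bottle, timer, waste_tub from where it was at the start of the episode above 0.03 m).
It also fails if it takes over 70 s, if anything falls off the work surface, if the arm or the gripper's body presses on something with over 40 N, if the wrist force passes 120 N, or if a joint passes its speed limit or range.

### The arm

A 6-joint arm with a two-finger parallel gripper is mounted at the origin on the work surface. World frame = base frame: x ahead of the robot, y to its left, z up, the work surface at z = 0. Lengths are in m, angles in rad, forces in N, time in s.
With the tool pointing down it reaches from about 0.375 to 0.9 m from the base axis. Payload 3.1 kg.
Tool frame: the origin (TCP) lies at the very end of the fingers, on their centre line; the grasp point (between the pads) lies 19 mm behind it (manip.pinch_z is the distance from the TCP to the grasp point, in m); z points along the fingers, y is the direction in which the jaws open and shut (so a half turn about z gives the same grasp; the last joint's range is limited). The gripper opens to 85 mm and grips with 20 to 120 N. Pads are 22 mm wide; open, the fingers measure 114 mm over their backs; the gripper's body (76 mm by 85 mm) begins 54 mm behind the grasp point. The pads swing forward as they close: fully open they stand 13 mm farther back than shut.
Start: joints at [-1.312, 0.527, 1.433, -0, 1.181, -0.178], TCP at [0.265, -0.566, 0.231] pointing down, gripper open.
Joint ranges: [-3.08, 3.08], [-0.75, 2.2], [0.22, 2.44], [-1.43, 4.57], [0, 2.65], [-2.85, 2.85]. Speed limits (rad/s): [2.79, 2.79, 3.14, 3.14, 3.14, 3.14].

### API

Orientations are given as a unit quaternion [x, y, z, w].
In Python, from station import manip gives the robot as it stands.
- The arm moves only by the tool drive_tool, never from a script. Its argument "increments" is a list of rows, each a list of 7 numbers: the closure in counts, from 0 (fully open) to 255 (shut), then the shift along the tool's x, y, z in cm, then the turn, a rotation vector about the tool's x, y, z in rad. A call has 1 to 20 rows; each row is the pose to reach, as a shift and turn from the pose commanded when the call began, along the tool's axes at that moment; what a row does not reach only later rows make up. A row lasts 1/10 s, in which the tool goes at most 50 mm and 8.59 degrees, less where a joint would pass 70% of its speed; a pose out of reach is approached as far as the arm can. A call with a gripper value outside its range is refused whole. The fingers move at their own pace and stop on an object; "force" is the grip in N (left out, the last holds). Time passes only in rows, so rows that repeat a pose let the fingers close. It gives the time, the measured TCP pose, the force and the opening at its end, in the units of the state.
- manip.sense(): the state, without advancing time (a new reading comes with each control period).
- manip.snapshot(name): name is "scene" or "top" or "wrist"; returns the picture (420x560x3 uint8, red, green, blue); there is no depth.
- manip.camera_model(name): a dict with "mtx" (3x3 intrinsics, pixels), "k1" (the pictures are not rectified: a ray, as slopes to the right and down, at radius r is drawn at 1 + k1 r^2 times it, then the intrinsics apply), "cam_to_world" (4x4, takes a point from camera to world coordinates). Camera axes: x right, y down, z forward; pixel columns grow to the right and rows downward; lengths in m; the calibration is good to about 2 mm. A picture is of the moment at which its call begins: read the wrist's pose just before it. camera_model takes no time and is no camera call; for the wrist camera it gives the pose at the moment of the call.
- manip.sign_off(): hands the job in, once; it reports no verdict.
The state is a dict: "t": time; "q": joint angles; "qd": joint speeds; "tau": joint torques, N m; "tcp_pos": TCP position; "tool_rot": TCP orientation; "force": force on the tool from outside, world axes, zero at the start; "ft_torque": the same for the moment, N m; "finger_gap": opening from 0.0 (shut) to 1.0 (fully open).
Only numpy, scipy, OpenCV 4.12 (cv2) and the standard library are available. Lean on these libraries where they do the work, as an engineer would, in place of code of your own. Each camera call takes 0.05 s, during which the arm holds its last target. There are 200 camera calls.

## Working session

There is one attempt and no reset: what is moved stays moved. The work goes in short steps, Python scripts to look and compute and a tool call to move; the robot and the scene stay as the last step left them, time stands still between calls to the robot, and variables do not carry over. Pictures are saved under pics/ and viewed, about 8 in all and at most 12, crops included, and the job is handed in when it is done.

Besides the shell and the picture viewer there is one more tool, called after "Emit:" in YAML: its name, and indented under it one key for each argument. drive_tool: Moves the arm, as the interface text tells. Its arguments: {"type":"object","properties":{"increments":{"type":"array","items":{"type":"array","items":{"type":"number"}}},"force":{"type":"number"}},"required":["increments"]}

```bash
ls; mkdir -p pics
python3 - <<'E'
from station import manip
import cv2,numpy as np
print(manip.sense(), manip.pinch_z)
for n in("scene","top"):
    c=manip.camera_model(n);print(n,c)
    cv2.imwrite(f"pics/{n}0.png",cv2.cvtColor(manip.snapshot(n),cv2.COLOR_RGB2BGR))
E
```

```text
pics
{'t': 0.0, 'q': array([-1.31149254e+00,  5.28485172e-01,  1.43391812e+00,  2.33802307e-05,
        1.18138582e+00, -1.78472712e-01]), 'qd': array([-7.61405071e-04,  6.63706295e-04,  3.91143701e-04,  1.12010454e-03,
       -6.26470556e-06,  3.66704959e-04]), 'tau': array([ 9.34997151e-04, -4.42340863e+01, -1.78023899e+01, -2.34655254e-04,
        8.52475612e-03, -5.41406237e-06]), 'tcp_pos': array([ 0.26481455, -0.56533036,  0.23031691]), 'tool_rot': array([ 9.76139841e-01,  2.17140059e-01, -3.35722774e-05, -1.09777015e-03]), 'force': array([-0.80018987, -0.42658436,  0.63633917]), 'ft_torque': array([-0.02938244,  0.0427822 , -0.03091548]), 'finger_gap': 1.0005449519299425} 0.0187
scene {'mtx': array([[543.01697017,   0.        , 278.67363337],
       [  0.        , 543.01697017, 207.21511891],
       [  0.        ,   0.        ,   1.        ]]), 'k1': -0.20204065776734365, 'cam_to_world': array([[ 0.16115849,  0.79746977, -0.5814378 ,  1.41945103],
       [ 0.98691067, -0.13376362,  0.09008115, -0.2160755 ],
       [-0.00593823, -0.58834451, -0.80858857,  1.23707113],
       [ 0.        ,  0.        ,  0.        ,  1.        ]])}
top {'mtx': array([[415.86926733,   0.        , 274.47138142],
       [  0.        , 415.86926733, 206.42537198],
       [  0.        ,   0.        ,   1.        ]]), 'k1': -0.06551145352115026, 'cam_to_world': array([[-0.02216272, -0.98725558,  0.15759199,  0.48876776],
       [-0.99924592,  0.02690117,  0.02799839, -0.09511584],
       [-0.03188097, -0.15685264, -0.98710732,  1.02478685],
       [ 0.        ,  0.        ,  0.        ,  1.        ]])}
```

View pics/scene0.png

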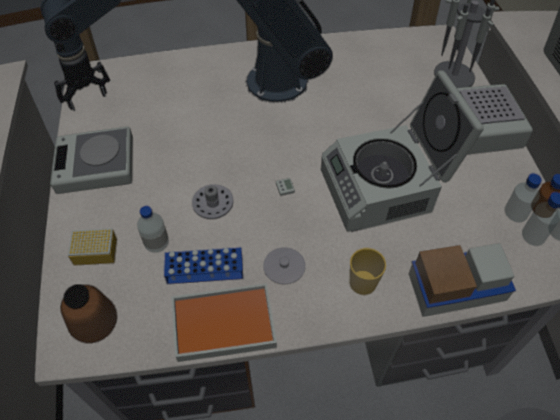

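View pics/top0.png

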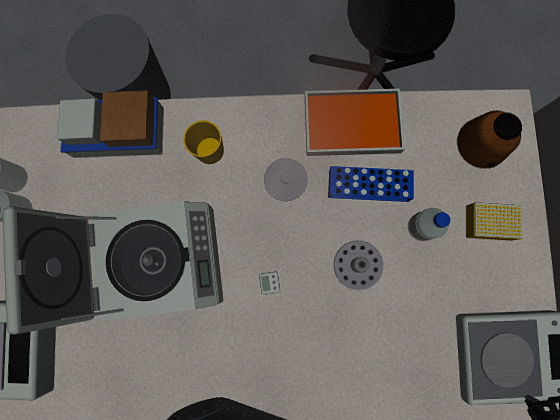

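The scene picture shows the rotor at about (213,200), its collar at (212,194), and the bowl with the spindle at (384,168). In the top picture the rotor is at (359,265) and the bowl at (148,260). The timer lies between them. Next I'll enlarge both.

Run:
```python
import cv2,numpy as np
t=cv2.imread("pics/top0.png");s=cv2.imread("pics/scene0.png")
def cr(i,x,y,w,h,f=4):
    o=cv2.resize(i[y:y+h,x:x+w],None,fx=f,fy=f,interpolation=cv2.INTER_CUBIC)
    o=cv2.convertScaleAbs(o,alpha=1.5)
    for k in range(0,w,10):
        cv2.line(o,(k*f,0),(k*f,6 if k%50 else 14),(0,255,255),1)
    for k in range(0,h,10):
        cv2.line(o,(0,k*f),(6 if k%50 else 14,k*f),(0,255,255),1)
    return o
# each 96x72 px
a=np.hstack([cr(t,320,230,96,72),cr(t,100,225,96,72)])
b=np.hstack([cr(s,165,160,96,72),cr(s,340,130,96,72)])
cv2.imwrite("pics/crops.png",np.vstack([a,b]))
```

```text
(no output)
```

View pics/crops.png

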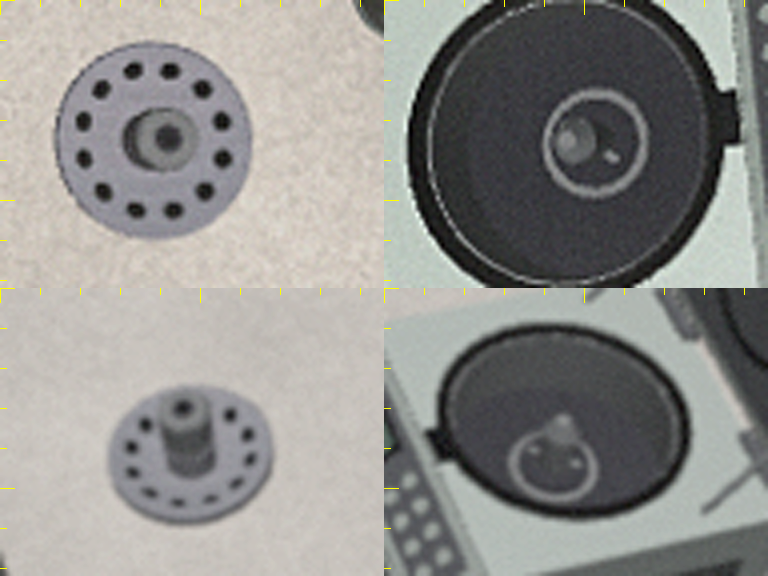

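Enlarged crop readings:

| Feature | Top picture | Scene picture |
|---|---|---|
| Collar top | (362,264.5) | (211,190) |
| Rim centre | (358.3,265) | – |
| Spindle tip | (146.5,260) | (384.7,162.5) |
| Ring | (153,260.8) | (382.3,174) |
| Pin ends | (157,264) | (377.5,170.2), (388,173.8) |

Next I'll turn these into world positions.

```bash
cat > h.py <<'E'
from station import manip
import cv2,numpy as np
from scipy.spatial.transform import Rotation as R
def ray(c,p):
    d=cv2.undistortPoints(np.array([[p]],float),c["mtx"],np.array([c["k1"],0,0,0,0.]))[0,0]
    T=c["cam_to_world"];return T[:3,3],T[:3,:3]@[d[0],d[1],1]
def at(c,p,z):
    o,d=ray(c,p);return (o+d*(z-o[2])/d[2])[:2]
def proj(c,P):
    T=c["cam_to_world"];v=T[:3,:3].T@(np.asarray(P)-T[:3,3]);s=v[:2]/v[2];s=s*(1+c["k1"]*(s@s))
    return c["mtx"][:2,:2]@s+c["mtx"][:2,2]
def go(target,yaw_turn=0):
    "shift in tool axes, cm, from the commanded (measured) pose to a TCP target"
    s=manip.sense();return R.from_quat(s["tool_rot"]).inv().apply(np.asarray(target)-s["tcp_pos"])*100
E
python3 - <<'E'
from h import *
np.set_printoptions(precision=4,suppress=True)
t=manip.camera_model("top");s=manip.camera_model("scene")
print("collar",at(t,(362,264.5),.084),at(s,(211,190),.084),"rim",at(t,(358.3,265),.039))
print("tip",at(t,(146.5,260),.129),at(s,(384.7,162.5),.129),"ring",at(t,(153,260.75),.0855),at(s,(382.3,174),.0855))
print("pins",at(t,(157,264),.09),at(s,(377.5,170.2),.09),at(s,(388,173.8),.09))
S=manip.sense();M=R.from_quat(S["tool_rot"]).as_matrix();print(M);print(manip.camera_model("wrist"))
E
```

```text
collar [ 0.5022 -0.2613] [ 0.5033 -0.2586] rim [ 0.5019 -0.2605]
tip [0.5214 0.2113] [0.5224 0.2146] ring [0.521 0.211] [0.5267 0.2131]
pins [0.5134 0.2002] [0.5148 0.2019] [0.532  0.2273]
[[ 0.9057  0.4239 -0.0005]
 [ 0.4239 -0.9057  0.0019]
 [ 0.0004 -0.0019 -1.    ]]
{'mtx': array([[312.205 ,   0.    , 276.9354],
       [  0.    , 312.205 , 210.31  ],
       [  0.    ,   0.    ,   1.    ]]), 'k1': -0.05669525138977435, 'cam_to_world': array([[ 0.4235, -0.8719, -0.246 ,  0.3271],
       [-0.9059, -0.4081, -0.1133, -0.538 ],
       [-0.0016,  0.2708, -0.9626,  0.3732],
       [ 0.    ,  0.    ,  0.    ,  1.    ]])}
```

Emit:
drive_tool:
  increments:
    - [0,17,-9,1,0,0,0]
    - [0,34.4,-17.7,2,0,0,0]
    - [0,34.4,-17.7,2,0,0,0]
    - [0,34.4,-17.7,2,0,0,0]
    - [0,34.4,-17.7,2,0,0,0]
    - [0,34.4,-17.7,2,0,0,0]
    - [0,34.4,-17.7,2,0,0,0]
    - [0,34.4,-17.7,2,0,0,0]
    - [0,34.4,-17.7,2,0,0,0]
    - [0,34.4,-17.7,2,0,0,0]
    - [0,34.4,-17.7,2,0,0,0]
    - [0,34.4,-17.7,2,0,0,0]

```text
t: 1.3
tcp_pos: [0.5008, -0.2612, 0.2113]
tool_rot: [0.976, 0.216, -0.0, 0.0]
force: [0.6, 0.1, 0.5]
finger_gap: 1.001
```

Run:
```python
from h import *
import pickle
c=manip.camera_model("wrist");i=manip.snapshot("wrist")
pickle.dump(c,open("w1.pkl","wb"))
cv2.imwrite("pics/w1.png",cv2.cvtColor(cv2.convertScaleAbs(i,alpha=1.4),cv2.COLOR_RGB2BGR))
s=manip.sense();print(s["t"],s["tcp_pos"],s["force"],s["q"])
for z,n in((.084,"collar"),(.039,"rim")):
  for x,y in((.5027,-.26),(.5127,-.26)): print(n,proj(c,(x,y,z)))
```

```text
1.35 [ 0.50078648 -0.26114221  0.21132099] [-0.61117343  0.06576884  0.05856744] [-6.78400150e-01  4.71202735e-01  1.60715500e+00 -1.99905770e-04
  1.06326269e+00  4.56930654e-01]
collar [275.10557796 199.23707154]
collar [279.87066149 189.24436617]
rim [275.33416514 188.85812239]
rim [279.45222137 180.14995709]
```

View pics/w1.png

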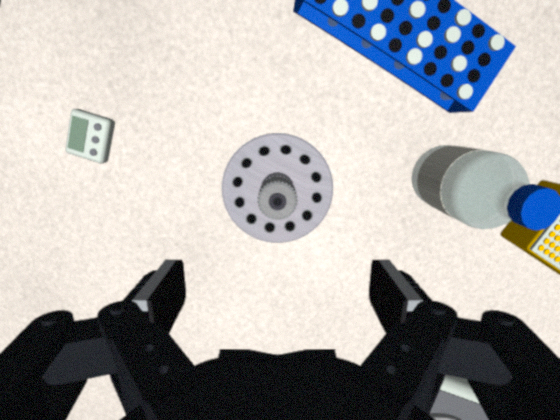

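Run:
```python
from h import *
c=manip.camera_model("wrist")
a=at(c,(277,201),.084);b=at(c,(277.5,188),.039);print(a,b,np.hypot(*(at(c,(222,188),.039)-at(c,(333,188),.039))))
for T in (a,b,(.5022,-.2605)): print(go((*T,.049)))
```

```text
[ 0.50195823 -0.2622301 ] [ 0.50447393 -0.2616593 ] 0.11430519582137669
[ 0.06307783  0.14722361 16.23209644]
[ 0.31524281  0.20161513 16.23205665]
[1.57994127e-01 5.67705930e-04 1.62320728e+01]
```

The wrist picture shows the rotor rim centred at (277.5,188) and the collar's top hole at (277,201). That agrees with the other cameras to about 2 mm, so I'll descend and grip.

Emit:
drive_tool:
  increments:
    - [0,0.18,0.1,4,0,0,0]
    - [0,0.18,0.1,8,0,0,0]
    - [0,0.18,0.1,11,0,0,0]
    - [0,0.18,0.1,13,0,0,0]
    - [0,0.18,0.1,15,0,0,0]
    - [0,0.18,0.1,16.2,0,0,0]
    - [0,0.18,0.1,16.2,0,0,0]
    - [120,0.18,0.1,16.2,0,0,0]
    - [255,0.18,0.1,16.2,0,0,0]
    - [255,0.18,0.1,16.2,0,0,0]
    - [255,0.18,0.1,16.2,0,0,0]
    - [255,0.18,0.1,16.2,0,0,0]
    - [255,0.18,0.1,16.2,0,0,0]
    - [255,0.18,0.1,16.2,0,0,0]
    - [255,0.18,0.1,16.2,0,0,0]
  force: 60

```text
t: 2.85
tcp_pos: [0.504, -0.2602, 0.0505]
tool_rot: [0.976, 0.217, 0.0, 0.001]
force: [-0.8, 2.0, 6.7]
finger_gap: 0.409
```

Emit:
drive_tool:
  increments:
    - [255,0,0,-1,0,0,0]
    - [255,0,0,-3,0,0,0]
    - [255,0,0,-6,0,0,0]
    - [255,0,0,-9,0,0,0]
    - [255,0,0,-12,0,0,0]
    - [255,0,0,-15,0,0,0]
    - [255,0,0,-18,0,0,0]
    - [255,0,0,-20,0,0,0]
    - [255,0,0,-20,0,0,0]
    - [255,0,0,-20,0,0,0]
    - [255,0,0,-20,0,0,0]

```text
t: 3.95
tcp_pos: [0.5022, -0.259, 0.2473]
tool_rot: [0.976, 0.217, -0.001, -0.002]
force: [-0.1, 0.3, -5.2]
finger_gap: 0.405
```

Run:
```python
from h import *
c=manip.camera_model("wrist");i=manip.snapshot("wrist")
cv2.imwrite("pics/w2.png",cv2.cvtColor(cv2.convertScaleAbs(i,alpha=1.4),cv2.COLOR_RGB2BGR))
s=manip.sense();print(s["t"],s["tcp_pos"],s["force"],s["ft_torque"],s["q"],s["finger_gap"])
p=s["tcp_pos"]
print(proj(c,p+[0,0,.035]),proj(c,p+[0,0,-.01]), [proj(c,p+[.058*np.cos(a),.058*np.sin(a),-.01]) for a in (.4376,.4376+1.571,.4376-1.571)])
print(go((.522,.2125,.25)))
```

```text
4.0 [ 0.5023792  -0.2591026   0.24727608] [-0.16398864 -0.07867516 -4.7760028 ] [ 0.04612798 -0.02652326  0.00587908] [-6.73800427e-01  4.30026305e-01  1.56330909e+00 -4.63748027e-05
  1.15276519e+00  4.59195452e-01] 0.4066686347842932
[273.63332619 302.57190749] [274.80408711 255.54245602] [array([274.54702063, 144.16354703]), array([166.46881861, 255.09818927]), array([383.50205795, 255.39721393])]
[ 21.77090908 -41.88101709  -0.14826456]
```

View pics/w2.png

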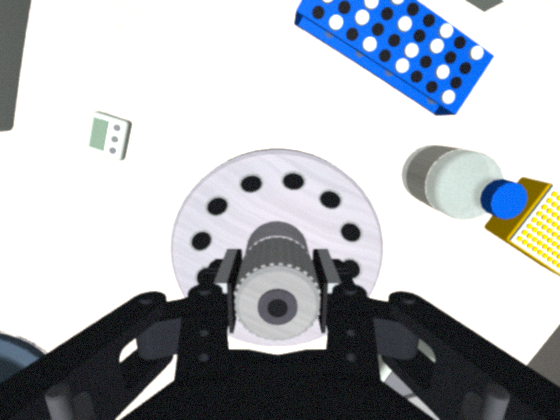

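The wrist picture shows the rotor held upright, with the collar top at (277,307) and the rim front at row 149. It sits about 2 mm behind the TCP in tool x. I'll carry it over the bowl at this height.

Emit:
drive_tool:
  increments:
    - [255,1,-2,0,0,0,0]
    - [255,3,-5.7,0,0,0,0]
    - [255,5,-9.5,0,0,0,0]
    - [255,7,-13.3,0,0,0,0]
    - [255,9,-17.1,0,0,0,0]
    - [255,11,-20.9,0,0,0,0]
    - [255,13,-24.8,0,0,0,0]
    - [255,15,-28.6,0,0,0,0]
    - [255,17,-32.4,0,0,0,0]
    - [255,19,-36.2,0,0,0,0]
    - [255,20.5,-39.1,0,0,0,0]
    - [255,21.5,-41,0,0,0,0]
    - [255,22,-41.9,0,0,0,0]
    - [255,22,-41.9,0,0,0,0]
    - [255,22,-41.9,0,0,0,0]
    - [255,22,-41.9,0,0,0,0]

```text
t: 5.6
tcp_pos: [0.5251, 0.2113, 0.249]
tool_rot: [0.976, 0.216, -0.001, 0.0]
force: [-0.6, 0.1, -5.2]
finger_gap: 0.408
```

Run:
```python
from h import *
i=manip.snapshot("scene")[70:230,280:480]
cv2.imwrite("pics/s2.png",cv2.cvtColor(cv2.resize(cv2.convertScaleAbs(i,alpha=1.7),None,fx=3.5,fy=3.5,interpolation=2),cv2.COLOR_RGB2BGR))
s=manip.sense();print(s["t"],s["tcp_pos"],s["tool_rot"],s["force"],s["q"],go((.522+.0018,.2125+.0008,.247)))
c=manip.camera_model("scene")
print([(proj(c,s["tcp_pos"]+[-.0018,-.0008,z])-[280,70])*3.5 for z in(.034,-.0115)])
```

```text
5.65 [0.52520352 0.21137218 0.2491287 ] [ 9.76331325e-01  2.16279874e-01 -3.54278388e-04  1.86055526e-04] [ 0.25895626  0.16193643 -3.85159684] [ 1.85492097e-01  4.27620357e-01  1.56164007e+00 -4.32108576e-04
  1.15302835e+00  1.32045876e+00] [-0.045641   -0.23406529  0.2128563 ]
[array([392.85614433, 184.02662045]), array([383.26854061, 228.19432495])]
```

View pics/s2.png

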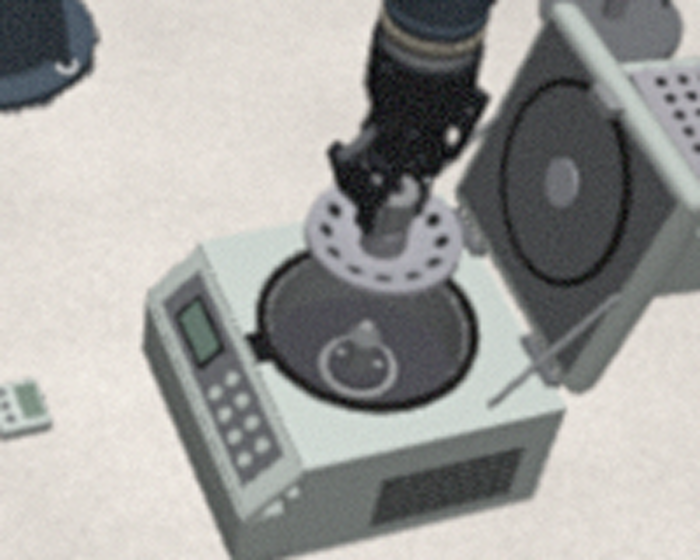

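The scene picture shows the rotor held level, with its rim centred at (384,235) in the crop, above the spindle at (366,330). The position matches the estimate. I'll lower it onto the taper with a −2 mm shift in tool y.

Emit:
drive_tool:
  increments:
    - [255,0,-0.15,1,0,0,0]
    - [255,0,-0.15,2.5,0,0,0]
    - [255,0,-0.15,4,0,0,0]
    - [255,0,-0.15,5.5,0,0,0]
    - [255,0,-0.15,6.5,0,0,0]
    - [255,0,-0.15,7.2,0,0,0]
    - [255,0,-0.15,7.6,0,0,0]
    - [255,0,-0.15,8,0,0,0]
    - [255,0,-0.15,8,0,0,0]
    - [255,0,-0.15,8,0,0,0]

```text
t: 6.65
tcp_pos: [0.5248, 0.2142, 0.1697]
tool_rot: [0.976, 0.217, 0.0, 0.0]
force: [1.3, 0.7, -5.2]
finger_gap: 0.405
```

Emit:
drive_tool:
  increments:
    - [255,0,0,0.3,0,0,0]
    - [255,0,0,0.6,0,0,0]
    - [255,0,0,0.8,0,0,0]
    - [255,0,0,1,0,0,0]
    - [255,0,0,1.2,0,0,0]
    - [255,0,0,1.2,0,0,0]

```text
t: 7.25
tcp_pos: [0.5243, 0.214, 0.157]
tool_rot: [0.976, 0.217, -0.0, -0.0]
force: [-0.5, 0.1, -5.1]
finger_gap: 0.403
```

Emit:
drive_tool:
  increments:
    - [255,0,0,0.3,0,0,0]
    - [255,0,0,0.6,0,0,0]
    - [255,0,0,0.8,0,0,0]
    - [255,0,0,1,0,0,0]
    - [255,0,0,1.1,0,0,0]
    - [255,0,0,1.1,0,0,0]

```text
t: 7.85
tcp_pos: [0.5244, 0.214, 0.1461]
tool_rot: [0.976, 0.217, -0.0, -0.0]
force: [-0.5, 0.4, -5.0]
finger_gap: 0.404
```

Emit:
drive_tool:
  increments:
    - [255,0,0,0.1,0,0,0]
    - [255,0,0,0.2,0,0,0]
    - [255,0,0,0.3,0,0,0]
    - [255,0,0,0.4,0,0,0]
    - [255,0,0,0.4,0,0,0]

```text
t: 8.35
tcp_pos: [0.5246, 0.2141, 0.1424]
tool_rot: [0.976, 0.217, 0.0, -0.0]
force: [0.3, 1.1, -4.1]
finger_gap: 0.407
```

Expected pin height is TCP ≈ 0.1425, so I'll continue gently.

Emit:
drive_tool:
  increments:
    - [255,0,0,0.1,0,0,0]
    - [255,0,0,0.2,0,0,0]
    - [255,0,0,0.2,0,0,0]

```text
t: 8.65
tcp_pos: [0.5249, 0.2142, 0.142]
tool_rot: [0.976, 0.217, 0.001, 0.0]
force: [-3.3, -1.5, 7.3]
finger_gap: 0.403
```

Contact is on the pin, with about 12 N of push. I'll turn gently under this push.

Emit:
drive_tool:
  increments:
    - [255,-0.08,0,0,0,0,-0.06]
    - [255,-0.08,0,0,0,0,-0.12]
    - [255,-0.08,0,0,0,0,-0.18]
    - [255,-0.08,0,0,0,0,-0.24]
    - [255,-0.08,0,0,0,0,-0.3]
    - [255,-0.08,0,0,0,0,-0.36]
    - [255,-0.08,0,0,0,0,-0.42]
    - [255,-0.08,0,0,0,0,-0.48]
    - [255,-0.08,0,0,0,0,-0.54]
    - [255,-0.08,0,0,0,0,-0.6]

```text
t: 9.65
tcp_pos: [0.5242, 0.215, 0.142]
tool_rot: [0.868, 0.496, 0.001, -0.001]
force: [-2.9, 2.4, 4.4]
finger_gap: 0.409
```

Emit:
drive_tool:
  increments:
    - [255,0,-0.05,0,0,0,-0.06]
    - [255,0,-0.05,0,0,0,-0.12]
    - [255,0,-0.05,0,0,0,-0.18]
    - [255,0,-0.05,0,0,0,-0.24]
    - [255,0,-0.05,0,0,0,-0.3]
    - [255,0,-0.05,0,0,0,-0.36]
    - [255,0,-0.05,0,0,0,-0.42]
    - [255,0,-0.05,0,0,0,-0.48]
    - [255,0,-0.05,0,0,0,-0.54]
    - [255,0,-0.05,0,0,0,-0.6]

```text
t: 10.65
tcp_pos: [0.5221, 0.215, 0.14]
tool_rot: [0.683, 0.731, -0.0, -0.002]
force: [-2.2, 2.5, -3.7]
finger_gap: 0.406
```

Run:
```python
from h import *
s=manip.sense();r=R.from_quat(s["tool_rot"]).inv()
print(s["q"],s["tcp_pos"],s["force"],r.apply(s["force"]),s["ft_torque"])
```

```text
[0.19136388 0.57059001 1.66904852 0.00333696 0.90430554 0.12178769] [0.52208941 0.21500331 0.13995171] [-2.19089333  2.54962803 -3.70213168] [ 2.68304033 -2.00406421  3.7136797 ] [ 0.63738158  0.51532594 -0.39314472]
```

The TCP dropped to the commanded height, the push vanished and the torque rose to 0.39 N·m, so the keyway is on the pin. I'll ease the turn back and lower toward the lift ring.

Emit:
drive_tool:
  increments:
    - [255,0.04,-0.03,0,0,0,0.04]
    - [255,0.04,-0.03,0.1,0,0,0.08]
    - [255,0.04,-0.03,0.2,0,0,0.08]
    - [255,0.04,-0.03,0.3,0,0,0.08]
    - [255,0.04,-0.03,0.4,0,0,0.08]
    - [255,0.04,-0.03,0.4,0,0,0.08]

```text
t: 11.25
tcp_pos: [0.5223, 0.2145, 0.1362]
tool_rot: [0.712, 0.703, -0.001, -0.001]
force: [-3.0, 1.8, -3.5]
finger_gap: 0.406
```

```bash
cat > st.py <<'E'
from h import *
np.set_printoptions(precision=4,suppress=True)
s=manip.sense();r=R.from_quat(s["tool_rot"]).inv()
print(s["t"],s["q"],s["tcp_pos"],s["force"],r.apply(s["force"]),s["ft_torque"])
E
python3 st.py
```

```text
11.25 [0.1916 0.5762 1.672  0.0007 0.895  0.2041] [0.5223 0.2145 0.1362] [-3.0389  1.8108 -3.5365] [ 1.7708 -3.0561  3.5419] [ 0.3313  0.5729 -0.037 ]
```

Emit:
drive_tool:
  increments:
    - [255,0.02,-0.05,0.1,0,0,0]
    - [255,0.02,-0.05,0.2,0,0,0]
    - [255,0.02,-0.05,0.3,0,0,0]
    - [255,0.02,-0.05,0.4,0,0,0]
    - [255,0.02,-0.05,0.5,0,0,0]
    - [255,0.02,-0.05,0.5,0,0,0]

```text
t: 11.85
tcp_pos: [0.5223, 0.2146, 0.132]
tool_rot: [0.712, 0.703, -0.0, -0.0]
force: [-5.5, 1.2, 5.7]
finger_gap: 0.407
```

```bash
python3 st.py
```

```text
11.85 [0.192  0.5821 1.6759 0.0002 0.8839 0.2049] [0.5223 0.2146 0.132 ] [-5.518   1.2494  5.6921] [ 1.1781 -5.5351 -5.6907] [ 0.1073  0.9986 -0.078 ]
```

Emit:
drive_tool:
  increments:
    - [255,0,-0.04,0.08,0,0,0]
    - [255,0,-0.08,0.16,0,0,0]
    - [255,0,-0.08,0.24,0,0,0]
    - [255,0,-0.08,0.24,0,0,0]

```text
t: 12.25
tcp_pos: [0.5222, 0.2147, 0.1314]
tool_rot: [0.712, 0.703, 0.001, 0.001]
force: [-5.7, -0.4, 15.2]
finger_gap: 0.407
```

```bash
python3 st.py
```

```text
12.25 [ 0.1923  0.5823  1.6779 -0.0003  0.8795  0.2051] [0.5222 0.2147 0.1314] [-5.6939 -0.4128 15.2082] [ -0.4824  -5.6599 -15.2188] [ 0.0204  1.2524 -0.0419]
```

Emit:
drive_tool:
  increments:
    - [255,0,-0.03,0.05,0,0,0]
    - [255,0,-0.06,0.1,0,0,0]
    - [255,0,-0.06,0.1,0,0,0]
    - [255,0,-0.06,0.1,0,0,0]
    - [255,0,-0.06,0.1,0,0,0]
    - [255,0,-0.06,0.1,0,0,0]

```text
t: 12.85
tcp_pos: [0.5222, 0.2147, 0.1314]
tool_rot: [0.712, 0.703, 0.001, 0.001]
force: [-6.9, -0.8, 19.5]
finger_gap: 0.405
```

```bash
python3 st.py
python3 - <<'E'
from h import *
i=manip.snapshot("scene")[90:220,300:460]
cv2.imwrite("pics/s3.png",cv2.cvtColor(cv2.resize(cv2.convertScaleAbs(i,alpha=1.7),None,fx=4,fy=4,interpolation=2),cv2.COLOR_RGB2BGR))
c=manip.camera_model("scene")
for dz in(0,.011): print([(proj(c,np.array([.5225,.2135,.081+dz+z]))-[300,90])*4 for z in(.084,.039)])
E
python3 st.py
```

```text
12.85 [ 0.1924  0.5819  1.6791 -0.0005  0.8772  0.2054] [0.5222 0.2147 0.1314] [-6.9443 -0.8414 19.4844] [ -0.9228  -6.8655 -19.5087] [-0.0467  1.4647 -0.0282]
[array([345.24863129, 254.90634467]), array([335.413839 , 298.9307957])]
[array([347.71329564, 243.82355376]), array([337.78161204, 288.36050744])]
12.9 [ 0.1925  0.5819  1.6791 -0.0005  0.8772  0.2053] [0.5222 0.2147 0.1313] [-7.0222  0.012  21.4321] [ -0.0692  -6.9484 -21.456 ] [-0.0681  1.4624 -0.0439]
```

View pics/s3.png

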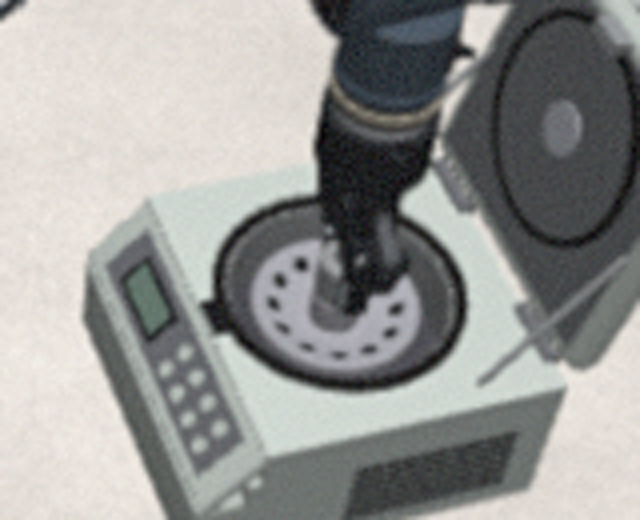

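The scene picture shows the rotor deep in the bowl and level, with its rim centred at about (336,300). The home prediction is (335,299) and the on-pin prediction (338,288). Adding 1 mm of command raised the push by 4–6 N and moved nothing, so the rotor is at its stop. I'll hand in.

Run:
```python
from station import manip
print(manip.sign_off())
s=manip.sense();print(s["t"],s["tcp_pos"],s["force"])
```

```text
the job is handed in; nothing more can be done
None
the job is handed in; nothing more can be done
```

The rotor is fitted on the spindle, pushed fully home and still held there, and I handed the job in at about 13 s. The hand-in reported no verdict.

- **Lift and carry:** I gripped the rotor by its collar at 60 N, lifted it about 0.2 m, carried it over the bowl and lowered it over the spindle. It met the cross pin with the tool tip at z = 0.142 m.
- **Keying:** I turned it under about 12 N of push until the keyway dropped, roughly 1.2 rad in all. That turn ran slightly past the key and reached 0.39 N·m, right at the brake's slip limit, so the spindle may have turned a little. I eased back to release the torque.
- **Last checks:** The tool tip stood at z = 0.1313–0.1314 m, 10.6–10.7 mm below pin contact, where 11 mm was expected. A further 1 mm of command raised the push to about 20 N but moved nothing, so it is on its stop, with roughly 25 N on the machine including the rotor's weight. The scene picture agrees with home and shows it level.
- **What disagreed:** About 7 N of sideways force from the spindle remained at the end. The cameras also differed by 2–4 mm on the spindle's position, which the spindle's taper absorbed.
- **Other things on the bench:** I never touched them knowingly, but I did not measure their positions again at the end.

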